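Grease the planer's feed-roller bearing

ROBOT

A 6-joint arm with a two-finger parallel gripper is mounted at the origin on the work surface. World frame = base frame: x ahead of the robot, y to its left, z up, the work surface at z = 0. Lengths are in m, angles in rad, forces in N, time in s.
With the tool pointing down it reaches from about 0.325 to 0.9 m from the base axis. Payload 6.1 kg.
Tool frame: the origin (TCP) lies on the centre line of the jaws, within the pads' length; the fingertips stand 22 mm ahead of it and the grasp point (between the pads) lies 3 mm ahead of it; z points along the fingers, y is the line along which they close (so a half turn about z gives the same grasp; the last joint's range is limited). The gripper opens to 87 mm and grips with 3 to 60 N. Pads are 19 mm wide; open, the fingers measure 117 mm over their backs; the gripper's body (75 mm by 190 mm) begins 51 mm behind the grasp point.
Start: joints at [-1.36, 0.22, 1.526, -0, 1.395, -0.126], TCP at [0.207, -0.59, 0.245] pointing down, gripper open.
Joint ranges: [-2.98, 2.98], [-0.91, 2.08], [0.09, 2.57], [-1.24, 4.39], [0.2, 2.65], [-2.68, 2.68]. Speed limits (rad/s): [2.57, 2.57, 3.01, 3.14, 3.14, 3.14].

INTERFACE

Orientations are given as a unit quaternion [x, y, z, w].
In Python, from bench import status, optics, env gives the robot as it stands.
- The arm moves only by the tool arm_command, never from a script. Its arguments are lists of equal length, an entry for each row: "delta_rot": the turn, a rotation vector about the tool's x, y, z in rad, a list of three; "dp": the shift along the tool's x, y, z in cm, a list of three; "claw": the opening, from 0 (shut) to 1 (fully open). A call has 1 to 12 rows; each row is the pose to reach, as a shift and turn from the pose commanded when the call began, along the tool's axes at that moment; what a row does not reach only later rows make up. A row lasts 1/8 s, in which the tool goes at most 62.5 mm and 10.7 degrees, less where a joint would pass 70% of its speed; a pose out of reach is approached as far as the arm can. A call with a gripper value outside its range is refused whole. The fingers move at their own pace and stop on an object; the grip force is fixed at half the most. Time passes only in rows, so rows that repeat a pose let the fingers close. It gives the time, the measured TCP pose, the force, the opening and the grip force at its end, in the units of the state.
- status.observe(): the state, without advancing time (a new reading comes with each control period).
- optics.grab_frame(name): name is "scene" or "top"; returns a dict with "image" (420x560x3 uint8, blue, green, red), "depth" (420x560 float32, m along the optical axis (not along the pixel's ray), 0 where there is no reading), "K" (3x3 intrinsics, pixels), "pose" (4x4, takes a point from camera to world coordinates). Camera axes: x right, y down, z forward; pixel columns grow to the right and rows downward; lengths in m; the calibration is good to about 2 mm. A picture is of the moment at which its call begins.
- env.finish_job(): hands the job in; it is judged then, once.
Trained networks look in the newest picture that a camera, given by its name, has taken for a name from the list of things; names that differ only in an ending like _2 or _b are one class to them, and where a whole thing is asked for, a point or a joint stands for the part that bears it (a point fixed in the world has none). Each returns a list of dicts, best first, with "confidence" (0 to 1); they miss things now and then, are a little off and sometimes report something else, mostly with a low value. They report only what shows in the picture. A call takes as long as a camera call. They do not tell look-alikes from the thing itself.
- optics.spot_in(query, camera): "pixel" ([column, row] in pixels, amid what is visible of it).
- optics.cut_out(query, camera): "region" (420x560 bool, what is visible of it) and "pixel" ([column, row] in pixels, amid what is visible of it).
- optics.tip_of(query, camera): "pixel" ([column, row] in pixels: a listed point, or the origin of a listed thing).
The state is a dict: "t": time; "joint_pos": joint angles; "qd": joint speeds; "joint_efforts": joint torques, N m; "tool_pos": TCP position; "eef_rot": TCP orientation; "ft_force": force on the tool from outside, world axes, zero at the start; "ft_torque": the same for the moment, N m; "finger_gap": finger opening in m; "grip_force": force on a finger pad.
Only numpy, scipy, OpenCV 4.12 (cv2) and the standard library are available. Lean on these libraries where they do the work, as an engineer would, in place of code of your own. Each camera call takes 0.05 s, during which the arm holds its last target. There are 200 camera calls.

TASK

The feed-roller bearing of the planer needs greasing: slide the dust guard on the bearing housing all the way open to its end stop, then pick up the small push-type grease gun and press its muzzle squarely onto the tilted grease nipple, in line with it, until it snaps, without ramming it. Do not let go: finish while the gripper still holds the gun, pressed on the nipple against its spring past the snap, with the guard still open, and leave the oil bottle, jar, wrench and screwdriver where they are.

Things in the scene. Friction and masses are not known exactly. Their poses are not given: they have to be found in the camera images.
- housing: Cream bearing housing of a feed-roller unit, fixed; yaw varies. Origin on the bench under the nipple's foot; x away from the robot at yaw 0, z up. Flange 150 x 150 mm centred at y +35 mm. Top face tilted 0.42 rad towards -x: through 85 mm above the origin, normal (-0.408, 0, 0.913), 90 mm deep, y -38 to +108 mm, 20 mm high end stop at y +104. Roller and 85 mm high end bearing follow to y +305.
- guard (a joint): Travel of the dust guard along the housing's +y, m: 0 = centred over the nipple, 0.075 = fully open against its stop. It starts nearly closed (0 to 0.015), has about 2.5 N of friction and stays where it is left.
- guard_grip (a point): Point in the guard's black upright grip tab, 8 mm below its outer end; y = opening direction, z = normal of the tilted face. Tab 12 mm thick (y), 30 mm wide (x), standing 28 mm out of the roof. The guard is a steel hood 60 (x) by 44 (y) mm; its roof's outer side is 35 mm above the tilted face, 20 mm below this point. The closed guard hides the nipple.
- nipple_tip (a point): Centre of the flat outer end of the brass button-head grease nipple, 28 mm out of the tilted face; z = its axis, outwards (up and to the housing's -x), y = the housing's y. Head 16 mm diameter, 6 mm thick, on a 9 mm stem. Moves with the nipple as it is pressed in.
- nipple (a joint): How far the nipple is pressed in along its axis, m: 0 = out, 0.010 = stop. Sprung all the way: the force climbs from 5 N to a peak of about 12 N near 0.002, gives way (the snap) to about 5 N near 0.008 and rises to about 12 N at the stop. It comes back out when let go.
- gun: Push-type grease gun, 106 mm tall, 0.3 kg, standing on its muzzle right (-y) of the housing, in one of three places. Origin: centre of the muzzle's rim (low end), z up the barrel. Rim 44 mm outside, mouth 31 mm narrowing within 5 mm to a 22 mm bore, 14 mm deep in all, flat floor. 22 mm neck, 36 mm collar at 35-45 mm; barrel at 44-100 mm, flats 28 mm apart across y, 34 mm across x; 24 mm top cap.
- oil_bottle: Grey plastic oil bottle, 52 mm diameter, 150 mm tall, upright, loose, a bystander. Origin at the centre of its underside.
- jar: Amber jar with a steel lid, 60 mm diameter, 85 mm tall, upright, loose, a bystander. Origin at the centre of its underside.
- wrench: Steel wrench lying on the bench to the right of the upright things, loose, a bystander. Origin under its middle.
- screwdriver: Screwdriver lying on the bench beyond the upright things, loose, a bystander. Origin under its middle.
There are look-alikes about, which are no part of the job. What is shaped like the gun but blue or purple is not meant.

How it is judged:
On the way, in this order (a step that is already met when the one before it is completed fails the run):
1. the guard is slid open to its stop (within 9 mm) (value of joint guard above 0.066 m), for 0.2 s.
2. the gun is held clear of the bench (height (world z) of gun above 0.03 m and contact force between the fingers and gun above 2 N), for 0.2 s.
3. the gun is pressed on the nipple past the snap (value of joint nipple above 0.006 m and contact force between gun and housing above 3 N and angle between the z axis of gun and the z axis of nipple_tip, either way round below 0.14 rad), for 0.2 s.
At the end, for the whole second after the job is handed in: Gripper holds the gun, at rest, muzzle over the nipple's head (within 6 mm of its axis, 4 mm of the bore floor, 0.14 rad in line), pushing with over 3 N, so that the nipple stays over 6 mm in, past the snap; guard within 9 mm of its open stop (all of step 3 and contact force between the fingers and gun above 2 N and z of gun in the frame of nipple_tip between -0.018 and -0.01 m and x of gun in the frame of nipple_tip between -0.006 and 0.006 m and y of gun in the frame of nipple_tip between -0.006 and 0.006 m and linear speed of gun below 0.03 m/s and value of joint guard above 0.066 m); the arm keeps its last pose, push and grip.
It fails at once if the nipple is rammed (over 70 N) (contact force between gun and housing above 70 N).
It fails at once if a bystander is shoved by more than 40 mm or knocked over (distance of any of oil_bottle, jar, wrench, screwdriver from where it was at the start of the episode above 0.04 m or angle between any of oil_bottle, jar's own z axis and vertical above 0.6 rad).
It also fails if it takes over 53 s, if anything falls off the work surface, if the arm or the gripper's body presses on something with over 40 N, if the wrist force passes 120 N, or if a joint passes its speed limit or range.

## Working session

There is one attempt and no reset: what is moved stays moved. The work goes in short steps, Python scripts to look and compute and a tool call to move; the robot and the scene stay as the last step left them, time stands still between calls to the robot, and variables do not carry over. Pictures are saved under pics/ and viewed, at most 10 in all, crops included, and the job is handed in when it is done.

Besides the shell and the picture viewer there is one more tool, called after ">>>" as a command line: name --argument value ..., lists and objects as JSON in quotes. arm_command: Moves the arm, as the interface text tells. Its arguments: {"type":"object","properties":{"delta_rot":{"type":"array","items":{"type":"array","items":{"type":"number"}}},"dp":{"type":"array","items":{"type":"array","items":{"type":"number"}}},"claw":{"type":"array","items":{"type":"number"}}},"required":["delta_rot","dp","claw"]}

```bash
mkdir -p pics
cat > h.py <<'E'
import numpy as np, cv2
from bench import status, optics, env
from scipy.spatial.transform import Rotation as R
def P(f,px,d=None):
    c,r=int(round(px[0])),int(round(px[1]))
    if d is None:
        w=f["depth"][max(r-2,0):r+3,max(c-2,0):c+3]; w=w[w>0]; d=np.median(w) if len(w) else 0
    p=np.linalg.inv(f["K"])@[px[0],px[1],1]*d
    return (f["pose"]@np.r_[p,1])[:3]
def cloud(f,m):
    r,c=np.nonzero(m&(f["depth"]>0)); d=f["depth"][r,c]
    p=np.linalg.inv(f["K"])@np.vstack([c*d,r*d,d])
    return (f["pose"][:3,:3]@p).T+f["pose"][:3,3]
E
python3 - <<'E'
from h import *
fs={}
for n in("scene","top"):
    f=optics.grab_frame(n); fs[n]=f
    print(n,f["pose"].round(3).tolist(),f["K"][0,0])
    cv2.imwrite(f"pics/{n}0.png",f["image"])
    for q in("gun","guard","housing","oil_bottle","jar"):
        for d in optics.cut_out(q,n)[:4]:
            c=cloud(f,d["region"])
            print(q,round(d["confidence"],2),np.round(d["pixel"]),len(c), np.median(c,0).round(3),c.min(0).round(3),c.max(0).round(3), cv2.mean(f["image"],d["region"].astype('uint8'))[:3]) if len(c) else 0
    for q in("guard_grip","gun","housing","nipple_tip"):
        for d in optics.tip_of(q,n)[:4]: print("tip",q,round(d["confidence"],2),np.round(d["pixel"]),P(f,d["pixel"]).round(3))
s=status.observe();print(s["tool_pos"],s["eef_rot"],s["t"])
E
```

```text
scene [[-0.888, 0.392, -0.241, 0.802], [0.46, 0.758, -0.462, 0.347], [0.001, -0.521, -0.854, 0.923], [0.0, 0.0, 0.0, 1.0]] 520.9398451251762
gun 0.9 [316. 223.] 710 [ 0.481 -0.055  0.067] [ 0.414 -0.132 -0.003] [ 0.495 -0.043  0.11 ] (94.44179523141655, 43.8835904628331, 77.8485273492286)
gun 0.82 [349. 204.] 795 [ 0.399 -0.061  0.069] [ 0.355 -0.131 -0.002] [ 0.412 -0.048  0.11 ] (89.44040150564616, 41.043914680050186, 73.1267252195734)
gun 0.56 [302. 182.] 720 [ 0.461 -0.143  0.07 ] [ 0.413 -0.202 -0.002] [ 0.476 -0.133  0.111] (86.3625, 85.73194444444445, 83.09305555555557)
gun 0.55 [300. 149.] 618 [ 0.419 -0.223  0.072] [ 0.348 -0.316 -0.002] [ 0.465 -0.157  0.11 ] (104.9758064516129, 58.420967741935485, 38.62741935483871)
guard 0.93 [278. 313.] 1125 [0.641 0.092 0.122] [0.578 0.029 0.002] [0.672 0.11  0.15 ] (108.89698046181172, 107.27531083481351, 107.54706927175845)
housing 0.68 [285. 351.] 9222 [0.661 0.135 0.077] [ 0.57   0.008 -0.004] [0.726 0.263 0.15 ] (128.3807979240999, 141.51367715428694, 144.12725700075683)
oil_bottle 0.75 [229. 199.] 1249 [ 0.615 -0.164  0.09 ] [ 0.5
[... 1680 characters left out ...]
04] [ 0.584 -0.202  0.009] [ 0.633 -0.151  0.155] (84.15, 87.07826086956521, 95.70217391304348)
jar 0.8 [359. 234.] 640 [ 0.54  -0.286  0.083] [ 0.514 -0.335 -0.004] [ 0.574 -0.262  0.092] (150.52410575427683, 158.4836702954899, 172.42612752721618)
tip guard_grip 0.81 [185. 189.] [0.629 0.094 0.142]
tip guard_grip 0.65 [295. 274.] [ 0.452 -0.142  0.103]
tip gun 0.74 [260. 296.] [ 0.403 -0.066  0.1  ]
tip gun 0.61 [331. 289.] [ 0.42  -0.22   0.101]
tip gun 0.58 [258. 262.] [ 0.476 -0.063  0.106]
tip gun 0.55 [296. 272.] [ 0.456 -0.144  0.105]
tip housing 0.82 [200. 190.] [0.635 0.07  0.082]
[ 0.20654684 -0.58989184  0.24456727] [9.85849887e-01 1.67630542e-01 6.11258064e-07 2.88241444e-05] 1.0
```

View pics/scene0.png

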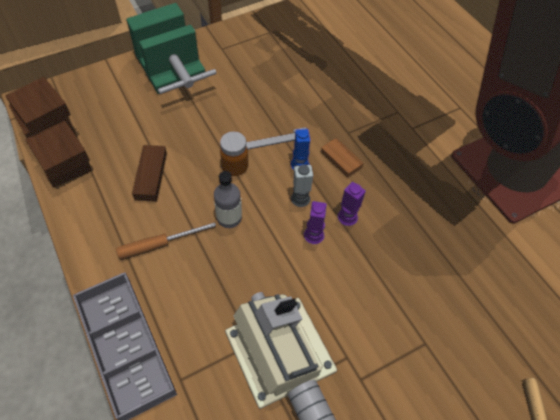

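View pics/top0.png

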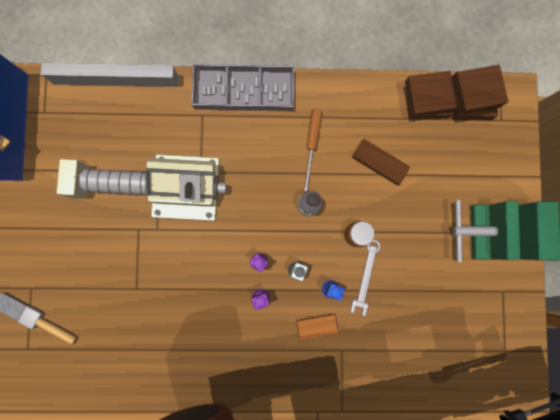

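```bash
cat > m.py <<'E'
from h import *
C=[];G=[];B=[];T=[]
for n in("scene","top"):
    f=optics.grab_frame(n)
    m=optics.cut_out("housing",n)[0]["region"]; k=cv2.dilate(m.astype('uint8'),np.ones((15,15)))>0
    p=cloud(f,k); C.append(p)
    im=f["image"].astype(int)
    gd=optics.cut_out("guard",n)[0]["region"]; 
    dk=cv2.dilate(gd.astype('uint8'),np.ones((7,7)))>0
    b=cloud(f,dk&(im.max(2)<60)); B.append(b[b[:,2]>.125])
    for d in optics.cut_out("gun",n):
        c=cloud(f,d["region"])
        if np.hypot(*(np.median(c,0)[:2]-[.46,-.146]))<.03: T.append(c); print(n,"gun",len(c))
for n,p in zip(("scene","top"),C):
    q=p[(p[:,2]>.004)&(p[:,2]<.03)&(p[:,1]<.2)]
    print(n,"flange z",np.percentile(q[:,2],[5,50,95]).round(3),cv2.minAreaRect(q[:,:2].astype('float32')*1000))
    # plane via RANSAC for tilted face
    q=p[(p[:,2]>.05)&(p[:,2]<.13)]; rng=np.random.default_rng(0); best=None
    for _ in range(1500):
        a=q[rng.choice(len(q),3,False)]; v=np.cross(a[1]-a[0],a[2]-a[0]); l=np.linalg.norm(v)
        if l<1e-6: continue
        v=v/l*np.sign(v[2]); 
        if abs(v[2]-.913)>.06 or v[0]>-.2: continue
        i=np.abs((q-a[0])@v)<.002
        if best is None or i.sum()>best.sum(): best=i
    a=q[best]; c=a.mean(0); v=np.linalg.svd(a-c,full_matrices=False)[2][2]; v*=np.sign(v[2])
    print("plane",best.sum(),c.round(4),v.round(3),"yaw",np.arctan2(-v[1],-v[0]).round(3))
for b in B: print("tab",len(b),b.mean(0).round(4),b.min(0).round(3),b.max(0).round(3))
for t in T:
    q=t[t[:,2]>.085]; print("gun top",len(q),q.mean(0).round(4),cv2.minAreaRect(q[:,:2].astype('float32')*1000))
E
python3 m.py
python3 - <<'E'
import cv2
a=cv2.imread('pics/top0.png');s=cv2.imread('pics/scene0.png')
k=cv2.INTER_CUBIC
o=cv2.hconcat([cv2.resize(a[140:230,145:235],(400,400),interpolation=k),cv2.resize(a[255:290,280:315],(400,400),interpolation=k)])
cv2.imwrite('pics/crop1.png',o)
E
```

```text
scene gun 717
top gun 283
scene flange z [0.009 0.013 0.019] ((644.1469116210938, 91.18356323242188), (218.1580810546875, 183.28009033203125), 88.55058288574219)
plane 2032 [0.6541 0.1274 0.088 ] [-0.406  0.02   0.914] yaw -0.049
top flange z [0.005 0.012 0.019] ((650.8433227539062, 102.9875717163086), (194.01998901367188, 183.84381103515625), 88.74372100830078)
plane 1145 [0.6514 0.1356 0.0856] [-0.398  0.012  0.917] yaw -0.03
tab 187 [0.6298 0.0896 0.1394] [0.611 0.083 0.125] [0.645 0.094 0.15 ]
tab 4 [0.6392 0.0847 0.1413] [0.638 0.083 0.141] [0.64  0.087 0.142]
gun top 267 [ 0.4582 -0.1481  0.1001] ((455.69873046875, -152.28770446777344), (29.294788360595703, 33.43347930908203), 69.60689544677734)
gun top 200 [ 0.4565 -0.1507  0.1019] ((456.2184143066406, -151.4637908935547), (27.801132202148438, 33.77314758300781), 69.67951202392578)
```

View pics/crop1.png

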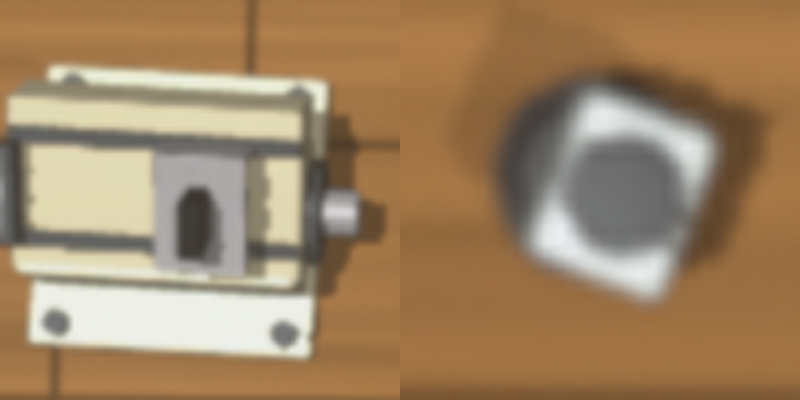

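```bash
cat >> h.py <<'E'
def frame(yaw,tilt=.42):
    n=np.array([-np.sin(tilt)*np.cos(yaw),-np.sin(tilt)*np.sin(yaw),np.cos(tilt)])
    y=np.array([np.sin(yaw),-np.cos(yaw),0]); return np.c_[np.cross(y,-n),y,-n]   # tool axes
def rel(p,M,p0=None,M0=None):
    s=status.observe()
    if p0 is None: p0=s["tool_pos"]
    if M0 is None: M0=R.from_quat(s["eef_rot"]).as_matrix()
    print("rot",R.from_matrix(M0.T@M).as_rotvec().round(3),"dp cm",(M0.T@(np.array(p)-p0)*100).round(2))
E
python3 - <<'E'
from h import *
M=frame(-.04); rel(np.array([.626,.089,.1425])-M[:,2]*.10,M)
E
```

```text
rot [-0.079  0.415  0.371] dp cm [ 58.23 -51.71   1.07]
```

>>> arm_command --delta_rot '[[0, 0, 0], [0, 0, 0.1], [-0.04, 0.2, 0.2], [-0.08, 0.415, 0.37], [-0.08, 0.415, 0.37], [-0.08, 0.415, 0.37], [-0.08, 0.415, 0.37], [-0.08, 0.415, 0.37], [-0.08, 0.415, 0.37], [-0.08, 0.415, 0.37], [-0.08, 0.415, 0.37], [-0.08, 0.415, 0.37]]' --dp '[[5, -4, 0], [10, -8, 0], [15, -12, 0], [20, -17, 0], [25, -22, 0.5], [30, -27, 0.5], [35, -31, 0.5], [40, -35, 0.5], [45, -40, 1], [50, -44, 1], [54, -48, 1], [58.2, -51.7, 1.1]]' --claw '[0.6, 0.6, 0.6, 0.6, 0.6, 0.6, 0.6, 0.6, 0.6, 0.6, 0.6, 0.6]'

```text
t: 2.9
tool_pos: [0.5717, 0.067, 0.2346]
eef_rot: [0.978, -0.019, 0.209, 0.005]
ft_force: [0.5, -1.0, 0.4]
finger_gap: 0.0525
grip_force: 0.0
```

Run:
```python
from h import *
M=frame(-.04); rel(np.array([.626,.089,.1425])-M[:,2]*.0,M)
f=optics.grab_frame("scene"); cv2.imwrite("pics/s1.png",cv2.resize(f["image"][180:400,170:400],(800,600)[:2]))
for n in("scene","top"):
    f=optics.grab_frame(n)
    for d in optics.tip_of("guard_grip",n)[:2]: print(n,d["confidence"],d["pixel"],P(f,d["pixel"]).round(4))
s=status.observe();print(s["t"],s["tool_pos"],s["finger_gap"])
```

```text
rot [ 0.    -0.002  0.002] dp cm [ 1.1  -2.42 10.59]
top 0.83 [184.0, 189.5] [0.6307 0.0995 0.1172]
3.15 [0.57049683 0.06490361 0.23351872] 0.052383624149513315
```

View pics/s1.png

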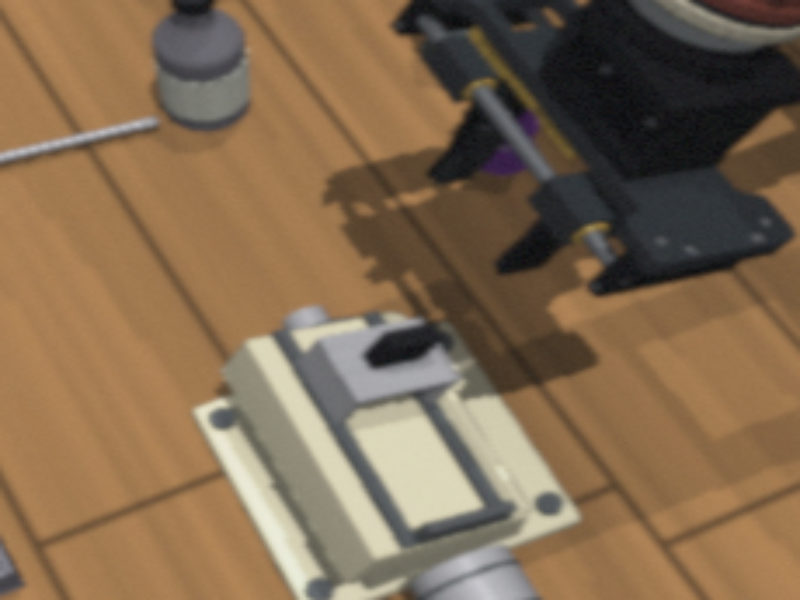

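>>> arm_command --delta_rot '[[0, 0, 0], [0, 0, 0], [0, 0, 0]]' --dp '[[1.1, -2.4, 3], [1.1, -2.4, 6], [1.1, -2.4, 6]]' --claw '[0.6, 0.6, 0.6]'

```text
t: 3.52
tool_pos: [0.6046, 0.0852, 0.1809]
eef_rot: [0.978, -0.02, 0.206, 0.005]
ft_force: [-0.3, -0.1, 0.1]
finger_gap: 0.0525
grip_force: 0.0
```

Run:
```python
from h import *
M=frame(-.04); rel(np.array([.626,.089,.1425]),M)
```

```text
rot [ 0.002  0.005 -0.001] dp cm [ 0.39 -0.48  4.37]
```

>>> arm_command --delta_rot '[[0, 0, 0], [0, 0, 0], [0, 0, 0], [0, 0, 0], [0, 0, 0], [0, 0, 0]]' --dp '[[0.3, -0.4, 2], [0.3, -0.4, 4.2], [0.3, -0.4, 4.2], [0.3, -0.4, 4.2], [0.3, -0.4, 4.2], [0.3, -0.4, 4.2]]' --claw '[0.6, 0.6, 0.6, 0, 0, 0]'

```text
t: 4.28
tool_pos: [0.6267, 0.0904, 0.1476]
eef_rot: [0.978, -0.019, 0.209, 0.005]
ft_force: [-0.2, -0.9, 0.4]
finger_gap: 0.03
grip_force: 0.0
```

Run:
```python
from h import *
s=status.observe();print(s)
M=frame(-.04); rel(np.array([.626,.089,.1425]),M)
```

```text
{'t': 4.275, 'joint_pos': array([ 0.03456306,  0.06299993,  1.94988327, -0.04763758,  0.70864885,
        1.67379436]), 'qd': array([ 0.00258399,  0.00796942,  0.00144488,  0.00058452, -0.00327964,
        0.00081132]), 'joint_efforts': array([-8.69435119e-02, -3.99975514e+01, -3.68783212e+01, -1.24054039e-01,
       -2.23467350e+00,  1.41355253e-02]), 'tool_pos': array([0.62666377, 0.09037137, 0.14762948]), 'eef_rot': array([ 0.97766931, -0.01900443,  0.20923853,  0.00455999]), 'ft_force': array([-0.1902671 , -0.89227669,  0.44123147]), 'ft_torque': array([ 0.03015079,  0.27528135, -0.00323543]), 'grip_force': 0.0, 'finger_gap': 0.02997472439045698}
rot [ 0.001 -0.002  0.001] dp cm [-0.27  0.14  0.44]
```

>>> arm_command --delta_rot '[[0, 0, 0], [0, 0, 0], [0, 0, 0], [0, 0, 0]]' --dp '[[0, 0, 0.3], [0, 0, 0.3], [0, 0, 0.3], [0, 0, 0.3]]' --claw '[0.2, 0, 0, 0]'

```text
t: 4.78
tool_pos: [0.6275, 0.0901, 0.1435]
eef_rot: [0.978, -0.019, 0.208, 0.005]
ft_force: [-0.1, -2.6, -0.1]
finger_gap: 0.012
grip_force: 30.0
```

>>> arm_command --delta_rot '[[0, 0, 0], [0, 0, 0], [0, 0, 0], [0, 0, 0], [0, 0, 0], [0, 0, 0]]' --dp '[[0, -1.5, 0], [0, -3, 0], [0, -4.5, 0], [0, -6, 0], [0, -6.3, 0], [0, -6.3, 0]]' --claw '[0, 0, 0, 0, 0, 0]'

```text
t: 5.52
tool_pos: [0.6302, 0.1538, 0.1435]
eef_rot: [0.978, -0.019, 0.209, 0.004]
ft_force: [5.1, 2.0, -4.3]
finger_gap: 0.0119
grip_force: 30.0
```

>>> arm_command --delta_rot '[[0, 0, 0], [0, 0, 0], [0, 0, 0], [0, 0, 0]]' --dp '[[0, -0.3, 0], [0, -0.6, 0], [0, -0.8, 0], [0, -0.8, 0]]' --claw '[0, 0, 0, 0]'

```text
t: 6.02
tool_pos: [0.6303, 0.1556, 0.1435]
eef_rot: [0.978, -0.02, 0.207, 0.009]
ft_force: [-0.5, -23.5, 2.2]
finger_gap: 0.012
grip_force: 30.0
```

>>> arm_command --delta_rot '[[0, 0, 0], [0, 0, 0], [0, 0, 0], [0, 0, 0], [0, 0, 0], [0, 0, 0], [0, 0, 0], [0, 0, 0], [0, 0, 0]]' --dp '[[0, 0.5, 0], [0, 0.5, 0], [0, 0.5, 0], [0, 0.5, 0], [0, 0.5, -3], [0, 0.5, -8], [0, 5, -12], [0, 10, -12], [0, 15, -12]]' --claw '[0, 0.5, 0.5, 0.5, 0.5, 0.6, 0.8, 0.8, 0.8]'

```text
t: 7.15
tool_pos: [0.5756, 0.013, 0.2549]
eef_rot: [0.978, -0.018, 0.21, 0.005]
ft_force: [1.0, 0.5, -0.3]
finger_gap: 0.068
grip_force: 0.0
```

Run:
```python
from h import *
s=status.observe();print(s["t"],s["tool_pos"],s["ft_force"])
for n in("scene","top"):
    f=optics.grab_frame(n)
    cv2.imwrite(f"pics/{n}2.png",f["image"])
    for q in("nipple_tip","guard_grip","housing"):
        for d in optics.tip_of(q,n)[:2]: print(n,q,round(d["confidence"],2),np.round(d["pixel"],1),P(f,d["pixel"]).round(4))
    for d in optics.cut_out("nipple",n)[:2]:
        c=cloud(f,d["region"]); print(n,"nip",round(d["confidence"],2),d["pixel"],len(c),c.mean(0).round(4),c.min(0).round(4),c.max(0).round(4))
a=cv2.imread('pics/scene2.png');b=cv2.imread('pics/top2.png')
cv2.imwrite('pics/crop2.png',cv2.hconcat([cv2.resize(a[280:380,230:330],(400,400),interpolation=2),cv2.resize(b[140:230,150:240],(400,400),interpolation=2)]))
```

```text
7.15 [0.57559631 0.01300094 0.25489191] [ 0.97116502  0.49058836 -0.29970867]
scene nipple_tip 0.47 [279.3 307. ] [0.6327 0.0764 0.1097]
scene guard_grip 0.81 [304.1 342.6] [0.634  0.1563 0.1467]
scene housing 0.57 [269.6 332.7] [0.6644 0.1026 0.0925]
scene nip 0.54 [279.2, 315.5] 88 [0.6397 0.0806 0.1068] [0.6301 0.0729 0.084 ] [0.6482 0.0866 0.1158]
top nipple_tip 0.44 [194.5 189.2] [0.6328 0.0783 0.1081]
top guard_grip 0.73 [156.3 189.4] [0.6271 0.1532 0.1429]
top guard_grip 0.68 [357.  234.7] [ 0.5383 -0.2811  0.0847]
top housing 0.9 [201.6 189. ] [0.6369 0.0666 0.0797]
```

View pics/crop2.png

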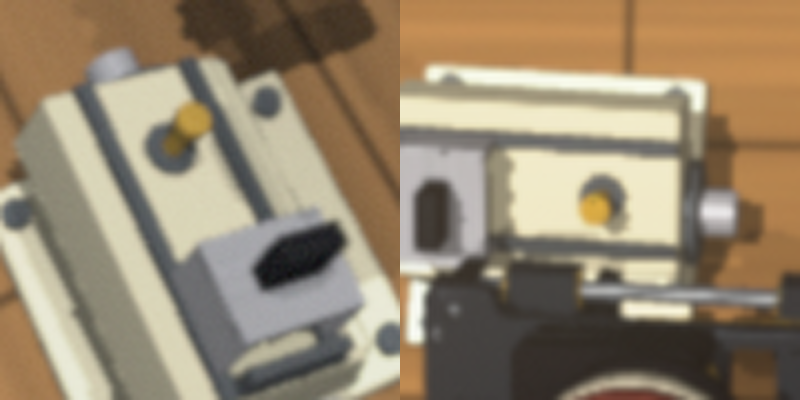

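Run:
```python
from h import *
for n,(c0,r0) in(("scene",(278.5,309)),("top",(194.3,187))):
    f=optics.grab_frame(n)
    hsv=cv2.cvtColor(f["image"],cv2.COLOR_BGR2HSV).astype(int)
    m=(hsv[...,1]>130)&(hsv[...,2]>130)
    yy,xx=np.mgrid[:420,:560]; m&=np.hypot(xx-c0,yy-r0)<9
    c=cloud(f,m); px=np.array([xx[m].mean(),yy[m].mean()])
    print(n,m.sum(),px.round(1),np.median(c,0).round(4), c[c[:,2]>.102].mean(0).round(4))
    for z in(.108,.1106):
        a=P(f,px,1.);o=f["pose"][:3,3]; print(z,(o+(a-o)*(z-o[2])/(a[2]-o[2])).round(4))
M=frame(-.04);n=-M[:,2]
# gun yaw + grasp candidates
s=status.observe(); p0=s["tool_pos"];M0=R.from_quat(s["eef_rot"]).as_matrix()
for g in (69.65-90, 69.65):
    a=np.radians(g); x=np.array([np.cos(a),np.sin(a),0]); y=np.array([np.sin(a),-np.cos(a),0])
    G=np.c_[x,np.cross([0,0,-1],x),[0,0,-1]]
    print(g); rel([.456,-.151,.16],G)
```

```text
scene 50 [277.7 309.7] [0.6377 0.0799 0.1114] [0.6376 0.08   0.1117]
0.108 [0.6369 0.0788 0.108 ]
0.1106 [0.6374 0.0797 0.1106]
top 35 [193.7 186.4] [0.6389 0.0794 0.1112] [0.6381 0.0799 0.1114]
0.108 [0.6389 0.0802 0.108 ]
0.1106 [0.6386 0.0798 0.1106]
-20.349999999999994
rot [-0.066 -0.417  0.313] dp cm [-14.15  16.97   3.91]
69.65
rot [ 0.264 -0.363 -1.233] dp cm [-14.15  16.97   3.91]
```

Run:
```python
from h import *
a=np.radians(-20.35); x=np.array([np.cos(a),np.sin(a),0]); G=np.c_[x,np.cross([0,0,-1],x),[0,0,-1]]
rel([.457,-.1505,.19],G)
```

```text
rot [-0.066 -0.417  0.313] dp cm [-12.84  16.92   1.21]
```

>>> arm_command --delta_rot '[[0, -0.15, 0.1], [-0.03, -0.28, 0.2], [-0.066, -0.417, 0.313], [-0.066, -0.417, 0.313], [-0.066, -0.417, 0.313], [-0.066, -0.417, 0.313]]' --dp '[[-3, 4, 0], [-7, 8.5, 0], [-10, 13, 0.5], [-12.8, 16.9, 1.2], [-12.8, 16.9, 1.2], [-12.8, 16.9, 1.2]]' --claw '[0.55, 0.55, 0.55, 0.55, 0.55, 0.55]'

```text
t: 8.5
tool_pos: [0.4575, -0.1508, 0.1907]
eef_rot: [0.984, -0.177, 0.0, 0.0]
ft_force: [0.2, 0.3, 0.4]
finger_gap: 0.048
grip_force: 0.0
```

Run:
```python
from h import *
a=np.radians(-20.35); x=np.array([np.cos(a),np.sin(a),0]); G=np.c_[x,np.cross([0,0,-1],x),[0,0,-1]]
rel([.457,-.1505,.078],G)
f=optics.grab_frame("scene")
cv2.imwrite("pics/s3.png",cv2.resize(f["image"][100:260,220:420],(750,600),interpolation=2))
```

```text
rot [-0.    -0.    -0.002] dp cm [-6.000e-02 -1.000e-02  1.127e+01]
```

View pics/s3.png

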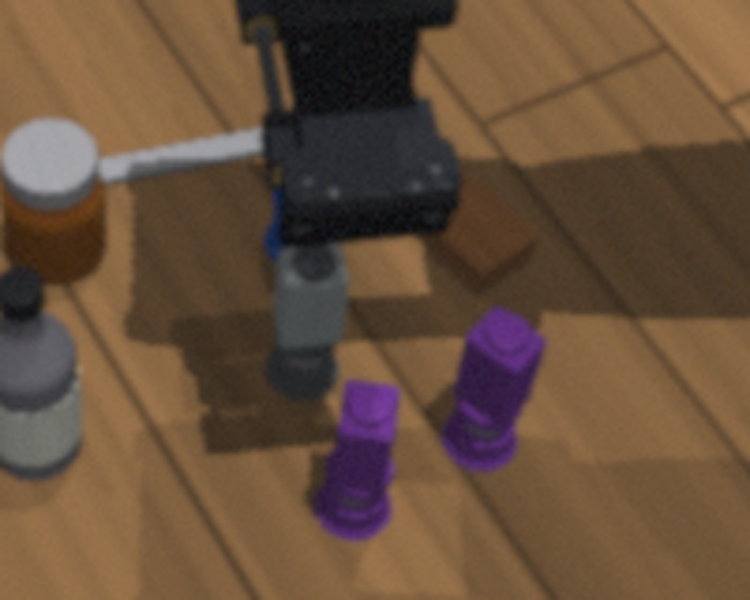

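>>> arm_command --delta_rot '[[0, 0, 0], [0, 0, 0], [0, 0, 0], [0, 0, 0], [0, 0, 0], [0, 0, 0], [0, 0, 0], [0, 0, 0], [0, 0, 0], [0, 0, 0]]' --dp '[[0, 0, 3], [0, 0, 6], [0, 0, 8], [0, 0, 10], [0, 0, 11.3], [0, 0, 11.3], [0, 0, 11.3], [0, 0, 11.3], [0, 0, 11.3], [0, 0, 11.3]]' --claw '[0.55, 0.55, 0.55, 0.55, 0.55, 0.4, 0.3, 0, 0, 0]'

```text
t: 9.8
tool_pos: [0.4578, -0.1515, 0.0784]
eef_rot: [0.984, -0.177, 0.001, 0.0]
ft_force: [-1.1, 0.1, 5.6]
finger_gap: 0.0278
grip_force: 30.0
```

>>> arm_command --delta_rot '[[0, 0, 0], [0, 0, 0], [0, 0, 0], [0, 0, 0], [0, 0, 0]]' --dp '[[0, 0, -2], [0, 0, -6], [0, 0, -11], [0, 0, -15], [0, 0, -16]]' --claw '[0, 0, 0, 0, 0]'

```text
t: 10.42
tool_pos: [0.4582, -0.1517, 0.2398]
eef_rot: [0.984, -0.177, 0.002, 0.001]
ft_force: [0.3, -0.5, -2.6]
finger_gap: 0.0277
grip_force: 30.0
```

Run:
```python
from h import *
M=frame(-.04); rel(np.array([.638,.080,.111])-M[:,2]*.124,M)
```

```text
rot [ 0.068  0.412 -0.312] dp cm [  3.95 -26.42   1.55]
```

>>> arm_command --delta_rot '[[0, 0, 0], [0, 0.1, -0.1], [0.03, 0.2, -0.16], [0.05, 0.3, -0.24], [0.068, 0.412, -0.312], [0.068, 0.412, -0.312], [0.068, 0.412, -0.312], [0.068, 0.412, -0.312]]' --dp '[[0.5, -4, 0], [1, -9, 0], [2, -14, 0], [3, -19, 1], [4, -24, 1.5], [4, -26.4, 1.5], [4, -26.4, 1.5], [4, -26.4, 1.5]]' --claw '[0, 0, 0, 0, 0, 0, 0, 0]'

```text
t: 11.42
tool_pos: [0.5857, 0.0819, 0.2204]
eef_rot: [0.979, -0.019, 0.205, 0.003]
ft_force: [-1.1, 0.1, -2.6]
finger_gap: 0.0278
grip_force: 30.0
```

Run:
```python
from h import *
M=frame(-.04); rel(np.array([.638,.080,.111])-M[:,2]*.080,M)
for n in("scene","top"):
    f=optics.grab_frame(n); cv2.imwrite(f"pics/{n}4.png",f["image"])
    for q in("gun","nipple_tip"):
        for d in optics.tip_of(q,n)[:4]: print(n,q,d["confidence"],np.round(d["pixel"]),P(f,d["pixel"]).round(3))
a=cv2.imread('pics/scene4.png');b=cv2.imread('pics/top4.png')
cv2.imwrite('pics/crop4.png',cv2.hconcat([cv2.resize(a[230:350,230:350],(400,400),interpolation=2),cv2.resize(b[130:250,140:260],(400,400),interpolation=2)]))
```

```text
rot [-0.001  0.008  0.   ] dp cm [ 0.35 -0.01  4.12]
scene gun 0.7 [290. 292.] [0.619 0.084 0.172]
scene gun 0.63 [301. 163.] [ 0.416 -0.221  0.021]
scene nipple_tip 0.55 [278. 307.] [0.634 0.075 0.11 ]
top gun 0.84 [331. 287.] [ 0.423 -0.221  0.099]
top gun 0.76 [190. 194.] [0.611 0.072 0.203]
top gun 0.71 [258. 263.] [ 0.475 -0.063  0.106]
```

View pics/crop4.png

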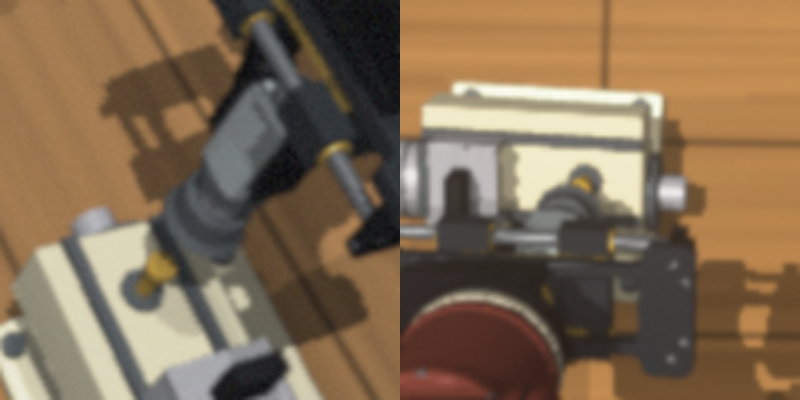

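Run:
```python
from h import *
from scipy.optimize import least_squares
s=status.observe();p0=s["tool_pos"];M0=R.from_quat(s["eef_rot"]).as_matrix()
print(p0,s["t"])
for n in("scene","top"):
    f=optics.grab_frame(n)
    for d in optics.cut_out("gun",n):
        c=cloud(f,d["region"])
        if np.linalg.norm(np.median(c,0)-p0)>.09: continue
        q=(c-p0)@M0; q=q[np.hypot(q[:,0],q[:,1])<.035]
        print(n,len(q),"z range",np.percentile(q[:,2],[1,99]).round(4))
        for lo,hi in((.0,.03),(.035,.041),(.045,.052),(.060,.074)):
            t=q[(q[:,2]>lo)&(q[:,2]<hi)]
            if len(t)<8: continue
            r=least_squares(lambda v:np.hypot(t[:,0]-v[0],t[:,1]-v[1])-.022,[0,0],loss='soft_l1',f_scale=.001) if lo>.055 else None
            print(lo,len(t),t.mean(0).round(4),t.min(0).round(3),t.max(0).round(3),r.x.round(4) if r is not None else "")
    # predicted pixels
    for v in([0,0,.078],[0,0,-.028]):
        w=np.linalg.inv(f["pose"])@np.r_[p0+M0@v,1]; w=f["K"]@w[:3]; print("pred",v,(w[:2]/w[2]).round(1))
    w=np.linalg.inv(f["pose"])@np.r_[.638,.08,.111,1]; w=f["K"]@w[:3]; print("tip",(w[:2]/w[2]).round(1))
```

```text
[0.58675086 0.0815459  0.22236961] 11.725
scene 976 z range [-0.026   0.0772]
0.0 238 [ 0.0143 -0.0023  0.0151] [ 0.004 -0.021  0.   ] [0.017 0.014 0.03 ] 
0.035 50 [ 0.011 -0.006  0.038] [-0.003 -0.017  0.035] [0.017 0.01  0.041] 
0.045 9 [ 0.0062 -0.0048  0.0504] [ 0.001 -0.01   0.05 ] [0.01  0.002 0.052] 
0.06 154 [ 0.0094 -0.006   0.0677] [-0.01  -0.018  0.06 ] [0.018 0.017 0.074] [-0.0069  0.0032]
pred [0, 0, 0.078] [289.2 295.5]
pred [0, 0, -0.028] [318.5 257.6]
tip [277.5 309.9]
top 188 z range [0.0025 0.0788]
0.0 46 [ 0.0155 -0.0012  0.0181] [ 0.014 -0.012  0.001] [0.017 0.012 0.03 ] 
0.035 9 [0.0148 0.0015 0.037 ] [ 0.011 -0.008  0.035] [0.016 0.012 0.039] 
0.06 58 [0.0118 0.0027 0.0678] [ 0.002 -0.018  0.06 ] [0.018 0.017 0.074] [-0.0067 -0.0023]
pred [0, 0, 0.078] [190.4 193.6]
pred [0, 0, -0.028] [181.2 210.1]
tip [193.6 186.6]
```

>>> arm_command --delta_rot '[[0, 0, 0], [0, 0, 0], [0, 0, 0], [0, 0, 0], [0, 0, 0], [0, 0, 0]]' --dp '[[0.14, 0, 1.5], [0.14, 0, 3], [0.14, 0, 4], [0.14, 0, 4.6], [0.14, 0, 5.1], [0.14, 0, 5.4]]' --claw '[0, 0, 0, 0, 0, 0]'

```text
t: 12.68
tool_pos: [0.61, 0.0815, 0.1734]
eef_rot: [0.978, -0.019, 0.206, 0.003]
ft_force: [0.1, 0.1, -2.6]
finger_gap: 0.0276
grip_force: 30.0
```

Run:
```python
from h import *
M=frame(-.04); rel(np.array([.638,.080,.111])-M[:,2]*.064,M); s=status.observe();print(s["t"],s["tool_pos"],s["ft_force"],s["ft_force"]@M)
```

```text
rot [-0.002  0.004 -0.   ] dp cm [0.02 0.04 0.44]
12.675 [0.60996897 0.08154924 0.17335194] [ 0.05719267  0.05493659 -2.60914685] [-1.01373262 -0.05717975  2.40478959]
```

>>> arm_command --delta_rot '[[0, 0, 0], [0, 0, 0], [0, 0, 0], [0, 0, 0], [0, 0, 0]]' --dp '[[0, 0, 0.2], [0, 0, 0.4], [0, 0, 0.6], [0, 0, 0.8], [0, 0, 0.8]]' --claw '[0, 0, 0, 0, 0]'

```text
t: 13.3
tool_pos: [0.6132, 0.0814, 0.1672]
eef_rot: [0.978, -0.019, 0.207, 0.003]
ft_force: [-7.0, -0.7, 6.3]
finger_gap: 0.0278
grip_force: 30.0
```

Run:
```python
from h import *
M=frame(-.04); rel(np.array([.638,.080,.111])-M[:,2]*.064,M); s=status.observe();print(s["t"],s["tool_pos"],s["ft_force"],s["ft_force"]@M)
```

```text
rot [-0.002  0.004 -0.   ] dp cm [-0.02  0.04 -0.25]
13.3 [0.6131545  0.08141623 0.16719432] [-6.95706281 -0.73036029  6.28537372] [-3.75774078  1.00798439 -8.56174186]
```

>>> arm_command --delta_rot '[[0, 0, 0], [0, 0, 0], [0, 0, 0], [0, 0, 0], [0, 0, 0], [0, 0, 0]]' --dp '[[0, 0, 0.2], [0, 0, 0.4], [0, 0, 0.6], [0, 0, 0.7], [0, 0, 0.75], [0, 0, 0.75]]' --claw '[0, 0, 0, 0, 0, 0]'

```text
t: 14.05
tool_pos: [0.6161, 0.0814, 0.1612]
eef_rot: [0.978, -0.019, 0.206, 0.003]
ft_force: [-15.8, -0.1, 16.0]
finger_gap: 0.0277
grip_force: 30.0
```

Run:
```python
from h import *
M=frame(-.04); rel(np.array([.638,.080,.111])-M[:,2]*.064,M); s=status.observe();print(s["t"],s["tool_pos"],s["ft_force"],s["ft_force"]@M)
```

```text
rot [-0.002  0.004  0.   ] dp cm [-0.04  0.05 -0.92]
14.05 [0.61605374 0.08137159 0.16119989] [-15.84837842  -0.08377517  15.97318649] [ -7.94311111   0.71747426 -21.04074666]
```

>>> arm_command --delta_rot '[[0, 0, 0], [0, 0, 0], [0, 0, 0]]' --dp '[[-0.1, 0, -0.05], [-0.15, 0, -0.1], [-0.15, 0, -0.1]]' --claw '[0, 0, 0]'

```text
t: 14.42
tool_pos: [0.6155, 0.0813, 0.1613]
eef_rot: [0.978, -0.019, 0.208, 0.003]
ft_force: [-4.3, -1.3, 6.6]
finger_gap: 0.0276
grip_force: 30.0
```

Run:
```python
from h import *
M=frame(-.04); rel(np.array([.638,.080,.111])-M[:,2]*.064,M); s=status.observe();print(s["t"],s["tool_pos"],s["ft_force"],s["ft_force"]@M)
p0=s["tool_pos"];M0=R.from_quat(s["eef_rot"]).as_matrix()
for n in("scene","top"):
    f=optics.grab_frame(n); cv2.imwrite(f"pics/{n}5.png",f["image"])
    for d in optics.cut_out("gun",n):
        c=cloud(f,d["region"])
        if np.linalg.norm(np.median(c,0)-p0)>.09: continue
        q=(c-p0)@M0; q=q[np.hypot(q[:,0],q[:,1])<.03]
        print(n,len(q),"z range",np.percentile(q[:,2],[1,99]).round(4))
        for lo,hi in((.0,.03),(.060,.074)):
            t=q[(q[:,2]>lo)&(q[:,2]<hi)]; print(lo,len(t),t.min(0).round(3),t.max(0).round(3)) if len(t) else 0
    for d in optics.tip_of("guard_grip",n)[:1]: print("guard",P(f,d["pixel"]).round(3))
a=cv2.imread('pics/scene5.png');b=cv2.imread('pics/top5.png')
cv2.imwrite('pics/crop5.png',cv2.hconcat([cv2.resize(a[230:350,230:350],(400,400),interpolation=2),cv2.resize(b[130:250,140:260],(400,400),interpolation=2)]))
```

```text
rot [-0.002  0.001 -0.   ] dp cm [ 0.01  0.04 -0.89]
14.425 [0.6154563  0.08133821 0.16128141] [-4.25278963 -1.31506119  6.60268726] [-1.13973639  1.48407551 -7.74012955]
scene 812 z range [-0.0228  0.0772]
0.0 203 [ 0.005 -0.019  0.   ] [0.017 0.014 0.029]
0.06 134 [-0.012 -0.018  0.06 ] [0.019 0.018 0.074]
guard [0.631 0.151 0.146]
top 183 z range [-0.021   0.0854]
0.0 41 [ 0.014 -0.013  0.001] [0.017 0.012 0.03 ]
0.06 42 [ 0.005 -0.015  0.06 ] [0.019 0.017 0.074]
guard [0.62  0.142 0.232]
```

View pics/crop5.png

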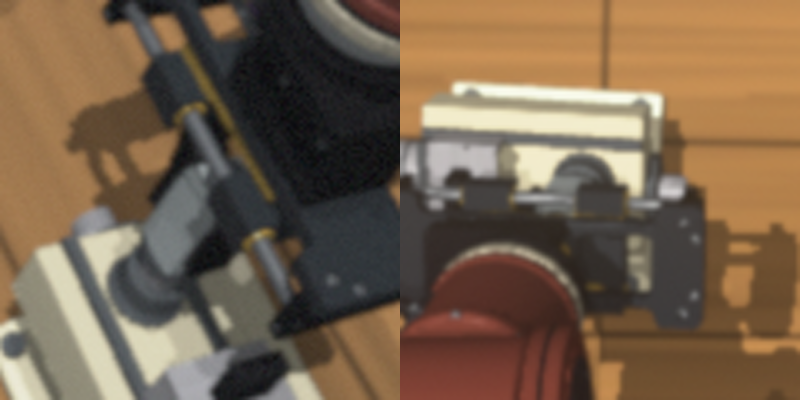

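>>> arm_command --delta_rot '[[0, 0, 0], [0, 0, 0], [0, 0, 0]]' --dp '[[0, 0, 0.03], [0, 0, 0.03], [0, 0, 0.03]]' --claw '[0, 0, 0]'

```text
t: 15.1
tool_pos: [0.6156, 0.0813, 0.1611]
eef_rot: [0.978, -0.019, 0.208, 0.003]
ft_force: [-5.8, 0.1, 7.4]
finger_gap: 0.028
grip_force: 30.0
```

```bash
python3 -c "
from h import *
print(env.finish_job())"
```

```text
the job is handed in; nothing more can be done
None
```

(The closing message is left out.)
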